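# Set the inclined plane on its second rung and prove the lock

## Task

Set the inclined plane for the next friction run: lift its board by the red handle until the prop underneath has dropped in behind the second rung (not the third), then lower the board gently, without letting it fall, until the prop is seated and carries it. Then press down on the handle with about 10 N to prove that the lock holds, let go and leave it there, with the wood block, film pot and multimeter beside it undisturbed.

Things in the scene. Friction and masses are not known exactly. Their poses are not given: they have to be found in the camera images.
- base: Plywood base of the inclined plane, 150 x 352 mm, top at z = 18 mm; fixed. Origin on the table; its y axis runs from the handle end (-y) to the hinge end (+y), z up. On it lies a rack of 4 slanted dark rungs, 30 mm apart, counted from the handle end. The rack is clamped through slots: its place along y differs by up to 8 mm either way from start to start, so the seat is found by feel.
- ramp (a joint): Tilt of the board, rad: 0 lying level, grows as the handle is lifted (stop at 0.78). The prop's seat is at 0.36-0.45 on rung 1, 0.50-0.56 on rung 2, 0.595-0.64 on rung 3, by where the rack is clamped. The prop drops in behind rung 2 about 0.03 above that seat, at 0.59 at the latest, and passes rung 3 at 0.625 at the earliest; a rung once passed, it cannot go back over it.
- handle (a point): Centre of the red handle bar of the board: 12 mm thick, 96 mm long, parallel to the hinge axis and 362 mm from it, with 44 mm clear between it and the end of the board and only the table beneath it. At tilt 0 it is 52 mm above the table; at tilt t it is 362 mm x sin t higher. It may turn between the fingers. The board weighs 0.5 to 0.8 kg: 2 to 4 N at the handle.
- prop: Steel wire prop (the pawl) under the board, 68 mm wide, 140 mm long, hinged to the board at its origin, 180 mm from the hinge axis. Its foot, a 6 mm cross bar towards the handle end, trails over the rungs by its own weight as the board rises. Seated, it bears in the notch of a rung and carries the board. The seat is firm: 10 N on the handle moves it under 1 mm and adds about 18 N at the foot.
- wood_block: Bystander: light wooden friction block with a felt underside, 55 x 105 x 42 mm, brass hook at one end; loose. Origin under its centre.
- film_pot: Bystander: black film pot with a grey cap, 34 mm wide, 50 mm high; loose. Origin under its centre.
- multimeter: Bystander: yellow multimeter lying face up, 145 x 74 x 43 mm; loose. Origin under its centre.
- hinge (a point): Middle of the hinge axis of the board, which is parallel to the base's x axis, 170 mm from the base's origin along +y and 52 mm above the table, with a white degree dial (80 mm) at its -x end. The handle moves on an arc of 362 mm radius about it, in the base's y-z plane; a hold that strays from the arc pulls on the hinge, and only the force across the board (along the arc) goes to the prop.

How it is judged:
By the outcome, as a careful person would: the job done as asked, in the order asked, and still so for the second after the job is handed in, with the robot touching nothing.
It also fails if it takes over 64 s, if anything falls off the work surface, if the arm or the gripper's body presses on something with over 40 N, if the wrist force passes 120 N, or if a joint passes its speed limit or range.

## Robot

A 6-joint arm with a two-finger parallel gripper is mounted at the origin on the work surface; the furniture and walls round the work are solid. World frame = base frame: x ahead of the robot, y to its left, z up, the work surface at z = 0. Lengths are in m, angles in rad, forces in N, time in s.
With the tool pointing down it reaches from about 0.25 to 0.775 m from the base axis. Payload 4 kg.
Tool frame: the origin (TCP) lies midway between the tips of the shut fingers; the grasp point (between the pads) lies 19 mm behind it; z points along the fingers, y is the line along which they close (so a half turn about z gives the same grasp; the last joint's range is limited). The gripper opens to 85 mm and grips with 20 to 120 N. Pads are 22 mm wide; open, the fingers measure 114 mm over their backs; the gripper's body (76 mm by 85 mm) begins 54 mm behind the grasp point. The pads swing forward as they close: fully open they stand 13 mm farther back than shut.
Start: joints at [1.18, 0.087, 1.371, -0, 1.684, -0.103], TCP at [0.156, 0.527, 0.207] pointing down, gripper open.
Joint ranges: [-3.1, 3.1], [-0.76, 2.03], [0.27, 2.55], [-1.08, 4.22], [0.17, 2.65], [-2.57, 2.57]. Speed limits (rad/s): [2.79, 2.79, 3.14, 3.14, 3.14, 3.14].

## Interface

Orientations are given as a rotation vector (axis times angle).
In Python, from bench import ctrl gives the robot as it stands.
- The arm moves only by the shell command python3 -m crank 'ROWS' [FORCE]. ROWS is JSON, a list that holds one entry, the list of rows, each a list of 7 numbers: the opening in per cent of the stroke, from 0 (shut) to 100 (fully open), then the shift along the world's x, y, z normalised to -1 to 1, where 1 is 7.5 cm, then the turn, a rotation vector about the world's x, y, z normalised to -1 to 1, where 1 is pi rad. In form: [[[gripper, dx, dy, dz, wx, wy, wz], ...]]. A call has 1 to 8 rows; each row shifts and turns the commanded pose from where the row before left it; what a row does not reach is not made up. A row lasts 1/8 s, in which the tool goes at most 62.5 mm and 10.7 degrees, less where a joint would pass 70% of its speed; a pose out of reach is approached as far as the arm can. A call with a number of a shift or a turn outside -1 to 1 is refused whole. A call with a gripper value outside its range is refused whole. The fingers move at their own pace and stop on an object; FORCE is the grip in N (left out, the last holds). Time passes only in rows, so rows that do not move let the fingers close. It gives the time, the measured TCP pose, the force, the opening and the grip force at its end, in the units of the state.
- ctrl.sense(): the state, without advancing time (a new reading comes with each control period).
- ctrl.snapshot(name): name is "scene" or "top" or "wrist"; returns a dict with "frame" (480x640x3 uint8, blue, green, red), "camera_matrix" (3x3 intrinsics, pixels), "pose" (4x4, takes a point from camera to world coordinates). Camera axes: x right, y up, looking along -z (the intrinsics and any distortion apply to the point x, -y, -z); pixel columns grow to the right and rows downward; lengths in m; the calibration is good to about 2 mm. A picture is of the moment at which its call begins. There is no depth.
- ctrl.hand_in(): hands the job in; it is judged then, once.
Trained networks look in the newest picture that a camera, given by its name, has taken for a name from the list of things; names that differ only in an ending like _2 or _b are one class to them, and where a whole thing is asked for, a point or a joint stands for the part that bears it (a point fixed in the world has none). Each returns a list of dicts, best first, with "confidence" (0 to 1); they miss things now and then, are a little off and sometimes report something else, mostly with a low value. They report only what shows in the picture. A call takes as long as a camera call.
- ctrl.cut_out(camera, target): "mask" (480x640 bool, what is visible of it) and "extent" ([left, top, right, bottom] in pixels, round what is visible of it).
- ctrl.mark_of(camera, target): "point" ([row, column] in pixels: a listed point, or the origin of a listed thing).
The state is a dict: "time": time; "joint_positions": joint angles; "qd": joint speeds; "joint_efforts": joint torques, N m; "tool_pos": TCP position; "orientation": TCP orientation; "ft_force": force on the tool from outside, world axes, zero at the start; "torque": the same for the moment, N m; "grip_width": finger opening in m; "gripper_force": force on a finger pad.
Only numpy, scipy, OpenCV 4.12 (cv2) and the standard library are available. Lean on these libraries where they do the work, as an engineer would, in place of code of your own. Each camera call takes 0.05 s, during which the arm holds its last target. There are 200 camera calls.

## Working session

There is one attempt and no reset: what is moved stays moved. The work goes in short steps, Python scripts to look and compute and a shell command to move; the robot and the scene stay as the last step left them, time stands still between calls to the robot, and variables do not carry over. Pictures are saved under pics/ and viewed, at most 10 in all, crops included, and the job is handed in when it is done.

```bash
mkdir -p pics
cat > h.py <<'E'
import numpy as np, cv2
from bench import ctrl
def px2w(s,rc,z):
    K=np.array(s["camera_matrix"]);P=np.array(s["pose"])
    r,c=rc
    d=np.array([(c-K[0,2])/K[0,0],-(r-K[1,2])/K[1,1],-1.]);d=P[:3,:3]@d;o=P[:3,3]
    return o+d*(z-o[2])/d[2]
E
python3 - <<'E'
from h import *
s0=ctrl.sense();print(s0)
im=[]
for c in("scene","top"):
    s=ctrl.snapshot(c);im.append(s["frame"]);print(c,[k for k in s],np.round(s["pose"],3).tolist())
    for t,z in(("handle",.052),("hinge",.052),("base",0),("prop",.05),("wood_block",0),("film_pot",0),("multimeter",0)):
        for d in ctrl.mark_of(c,t)[:2]:
            print(t,np.round(d["point"],1),round(d["confidence"],2),np.round(px2w(s,d["point"],z),4))
    cv2.imwrite(f"pics/{c}1.png",s["frame"])
E
```

```text
{'time': 0.0, 'joint_positions': array([ 1.17995235e+00,  8.79425480e-02,  1.37226307e+00,  3.22156091e-05,
        1.68362315e+00, -1.03110363e-01]), 'qd': array([ 4.84434346e-04,  6.38393863e-04,  1.09267138e-03, -2.26274216e-05,
       -1.41102347e-03, -2.42936335e-04]), 'joint_efforts': array([-4.32807374e-04, -3.51870775e+01, -3.13274360e+01, -2.99439807e-04,
        1.08200643e-02,  3.21613277e-05]), 'tool_pos': array([0.15586357, 0.52686908, 0.20614154]), 'orientation': array([-0.45032473, -3.10856413,  0.00339298]), 'ft_force': array([-0.56446826,  0.22956687, -0.87151537]), 'torque': array([ 0.03333334, -0.06141857,  0.03415314]), 'gripper_force': 0.0, 'grip_width': 0.08563446086342344}
scene ['frame', 'camera_matrix', 'pose'] [[0.915, 0.217, -0.339, 0.133], [-0.403, 0.497, -0.769, -0.952], [0.001, 0.84, 0.542, 0.725], [0.0, 0.0, 0.0, 1.0]]
handle [257.1 373.8] 0.58 [ 0.6255 -0.1018  0.052 ]
hinge [199.5 265.8] 0.63 [0.4999 0.2255 0.052 ]
base [242.3 315.8] 0.56 [0.5679 0.0724 0.    ]
wood_block [213.8 346.3] 0.83 [0.6911 0.1632 0.    ]
wood_block [258.8 236. ] 0.37 [0.3773 0.0818 0.    ]
film_pot [282.2 431.3] 0.97 [ 0.7308 -0.1676  0.    ]
multimeter [257.8 231.5] 0.73 [0.3692 0.0896 0.    ]
top ['frame', 'camera_matrix', 'pose'] [[-0.019, 0.997, -0.073, 0.481], [-1.0, -0.019, -0.006, 0.017], [-0.007, 0.073, 0.997, 1.378], [0.0, 0.0, 0.0, 1.0]]
handle [215.2 379.2] 0.56 [ 0.6266 -0.1151  0.052 ]
hinge [271.7 216.9] 0.58 [0.5088 0.2447 0.052 ]
base [244.4 295.2] 0.58 [0.5688 0.0737 0.    ]
wood_block [188.3 254.5] 0.71 [0.7003 0.1655 0.    ]
film_pot [166.9 400. ] 0.58 [ 0.7434 -0.1713  0.    ]
multimeter [329.2 291.8] 0.73 [0.3764 0.0846 0.    ]
```

View pics/scene1.png

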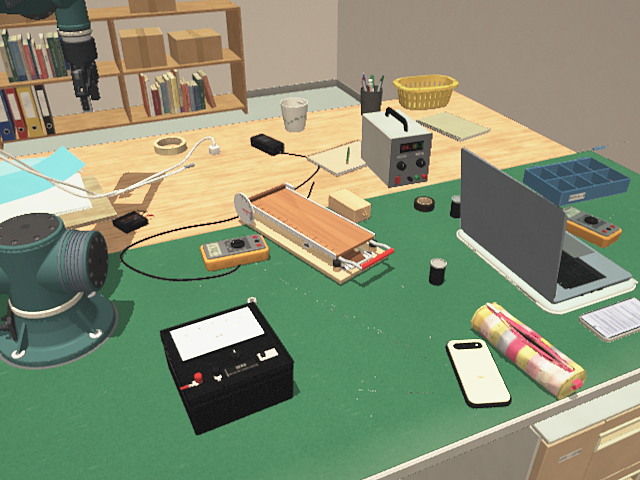

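View pics/top1.png

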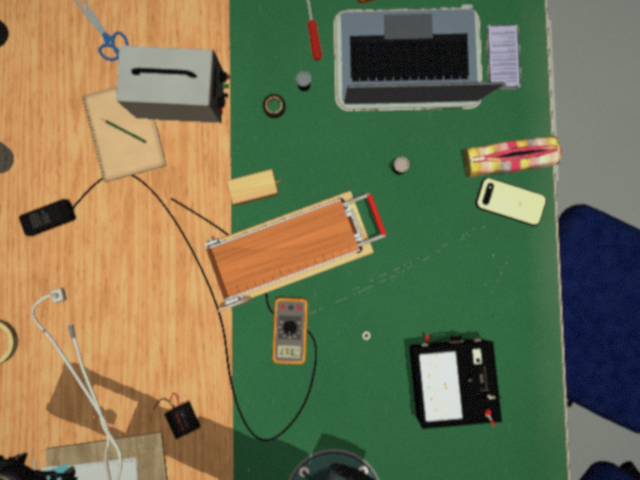

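Run:
```python
from h import *
for c in("top","scene"):
    s=ctrl.snapshot(c);f=s["frame"].astype(int)
    m=((f[...,2]>130)&(f[...,1]<70)&(f[...,0]<80)).astype(np.uint8)
    n,l,st,ce=cv2.connectedComponentsWithStats(m)
    guess=(377,215) if c=="top" else (376,258)
    i=min((i for i in range(1,n) if st[i,4]>40),key=lambda i:np.hypot(*(ce[i]-guess)))
    r=cv2.minAreaRect(np.argwhere(l==i)[:,::-1].astype(np.float32));b=cv2.boxPoints(r)
    print(c,st[i],ce[i],r)
    o=sorted(b.tolist(),key=lambda p:p[1])
    A=px2w(s,np.mean(o[:2],0)[::-1],.054);B=px2w(s,np.mean(o[2:],0)[::-1],.054)
    d=A-B;print("centre",px2w(s,ce[i][::-1],.055).round(4),"ends",A.round(4),B.round(4),"len",np.linalg.norm(d),"dir deg",np.degrees(np.arctan2(d[1],d[0])))
    for t in("base","ramp"):
        for d in ctrl.cut_out(c,t)[:1]:
            mm=d["mask"].astype(np.uint8);r=cv2.minAreaRect(np.argwhere(mm)[:,::-1].astype(np.float32));b=cv2.boxPoints(r)
            print(t,round(d["confidence"],2),[px2w(s,p[::-1],.05 if t=="ramp" else .018)[:2].round(3).tolist() for p in b])
```

```text
top [368 195  18  39 192] [375.984375   214.51041667] ((375.8424987792969, 214.24659729003906), (40.84736251831055, 4.681645393371582), 69.44395446777344)
centre [ 0.6279 -0.1078  0.055 ] ends [ 0.6714 -0.0928  0.054 ] [ 0.586  -0.1222  0.054 ] len 0.09037783809175369 dir deg 18.981117503440924
base 0.95 [[0.573, 0.3], [0.701, -0.096], [0.547, -0.144], [0.421, 0.248]]
ramp 0.67 [[0.562, 0.273], [0.688, -0.095], [0.57, -0.134], [0.446, 0.231]]
scene [362 250  32  19  76] [376.55263158 259.64473684] ((377.2923278808594, 258.26153564453125), (4.2171807289123535, 34.48165512084961), 60.2551155090332)
centre [ 0.6241 -0.1161  0.055 ] ends [ 0.6731 -0.0956  0.054 ] [ 0.5862 -0.1258  0.054 ] len 0.091982800124464 dir deg 19.163477216028593
base 0.87 [[0.403, 0.269], [0.576, 0.533], [0.717, -0.04], [0.562, -0.179]]
ramp 0.93 [[0.44, 0.211], [0.549, 0.379], [0.692, -0.079], [0.59, -0.176]]
```

```bash
python3 -m crank '[[[59,0.45,-0.606,0,0,0,0.049],[59,0.45,-0.606,0,0,0,0.049],[59,0.45,-0.606,0,0,0,0.049],[59,0.45,-0.606,0,0,0,0.049],[59,0.45,-0.606,0,0,0,0],[59,0.45,-0.606,0,0,0,0],[59,0.45,-0.606,0,0,0,0],[59,0.45,-0.606,0,0,0,0]]]' 30
python3 -m crank '[[[59,0.45,-0.606,0,0,0,0],[59,0.45,-0.606,0,0,0,0],[59,0.45,-0.606,0,0,0,0],[59,0.45,-0.606,0,0,0,0],[59,0.45,-0.606,0,0,0,0],[59,0.4,-0.5,0,0,0,0],[59,0,0,0,0,0,0]]]'
python3 - <<'E'
from h import *
s=ctrl.snapshot("wrist");cv2.imwrite("pics/w1.png",s["frame"])
q=ctrl.sense();print(q["tool_pos"],q["orientation"],q["ft_force"],q["joint_positions"],q["grip_width"])
R=cv2.Rodrigues(q["orientation"])[0];print(R.round(3))
f=s["frame"].astype(int)
m=((f[...,2]>120)&(f[...,1]<70)&(f[...,0]<80)).astype(np.uint8)
n,l,st,ce=cv2.connectedComponentsWithStats(m)
i=1+np.argmax(st[1:,4]);r=cv2.minAreaRect(np.argwhere(l==i)[:,::-1].astype(np.float32));b=sorted(cv2.boxPoints(r).tolist())
print(st[i],ce[i],r,px2w(s,ce[i][::-1],.055))
A=px2w(s,np.mean(b[:2],0)[::-1],.054);B=px2w(s,np.mean(b[2:],0)[::-1],.054)
print(A,B,(A+B)/2,np.linalg.norm(A-B),np.degrees(np.arctan2(*(B-A)[1::-1])))
for d in ctrl.mark_of("wrist","handle")[:1]: print(d,px2w(s,d["point"],.052))
E
```

```text
time: 2.1
tool_pos: [0.4269, 0.1625, 0.2077]
orientation: [-0.511, 3.099, 0.001]
ft_force: [0.4, 0.8, -0.0]
grip_width: 0.0504
gripper_force: 0.0
time: 2.98
tool_pos: [0.6256, -0.1037, 0.2053]
orientation: [0.505, -3.098, -0.001]
ft_force: [-0.8, 0.3, -0.3]
grip_width: 0.0505
gripper_force: 0.0
[ 0.62485833 -0.10183799  0.20601254] [ 5.08059042e-01 -3.09823583e+00 -2.09198984e-03] [-0.70269069  0.66671418 -0.45945585] [-2.51313223e-01  2.76098229e-01  1.15432892e+00  4.29943973e-04
  1.71351044e+00 -2.14712237e+00] 0.05036341504624319
[[-0.948 -0.319 -0.002]
 [-0.319  0.948  0.001]
 [ 0.002  0.002 -1.   ]]
[ 312  169   12   95 1042] [317.81190019 215.59021113] ((317.5, 216.0), (94.0, 11.0), 90.0) [ 0.62618338 -0.1067174   0.055     ]
[ 0.62857937 -0.11190355  0.054     ] [ 0.62518173 -0.10171833  0.054     ] [ 0.62688055 -0.10681094  0.054     ] 0.01073697197303585 108.44794992978805
{'point': [217.6, 319.4], 'confidence': 0.86} [ 0.62824551 -0.10440003  0.052     ]
```

View pics/w1.png

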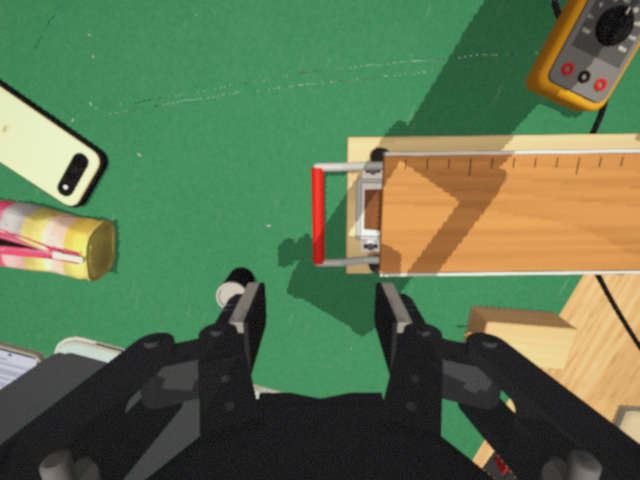

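```bash
python3 -m crank '[[[40,0.024,-0.055,-0.3,0,0,0],[40,0,0,-0.6,0,0,0],[40,0,0,-0.4,0,0,0],[40,0,0,-0.3,0,0,0],[40,0,0,-0.3,0,0,0],[40,0,0,-0.2,0,0,0],[40,0,0,-0.1,0,0,0],[40,0,0,-0.08,0,0,0]]]'
python3 - <<'E'
from h import *
s=ctrl.snapshot("wrist");cv2.imwrite("pics/w2.png",s["frame"]);q=ctrl.sense();print(q["tool_pos"],q["ft_force"],q["grip_width"])
E
```

```text
time: 4.08
tool_pos: [0.6269, -0.1046, 0.0369]
orientation: [-0.512, 3.098, -0.001]
ft_force: [0.1, -1.2, -0.3]
grip_width: 0.0341
gripper_force: 0.0
[ 0.62643093 -0.10459642  0.03599836] [ 0.10511246  0.27057069 -0.60189531] 0.034395686332284583
```

View pics/w2.png

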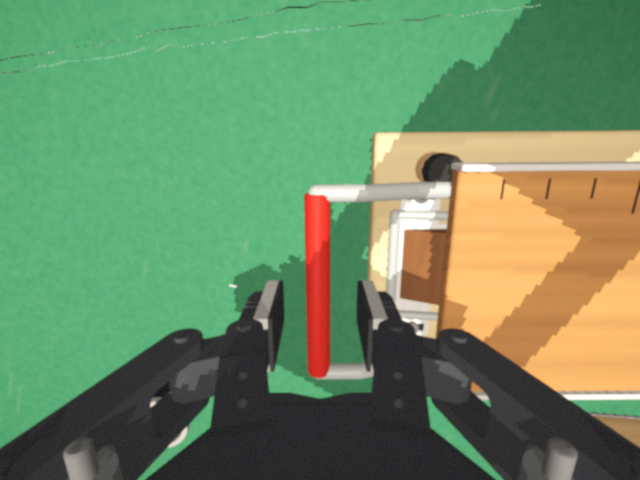

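Run:
```python
from h import *
s=ctrl.snapshot("wrist");q=ctrl.sense()
for rc in((195,317),(372,318),(283.5,317.5)): print(px2w(s,rc,.055))
K=np.array(s["camera_matrix"]);P=np.array(s["pose"])
for z in(0,.019,.03):
    p=q["tool_pos"]+[0,0,z];v=P[:3,:3].T@(p-P[:3,3]);v=v*[1,-1,-1];v=K@v;print(z,p,v[:2]/v[2])
```

```text
[ 0.58223262 -0.12227605  0.055     ]
[ 0.67030991 -0.09211997  0.055     ]
[ 0.62269036 -0.10842405  0.055     ]
0 [ 0.62647628 -0.10471002  0.03633007] [321.99402998 277.248564  ]
0.019 [ 0.62647628 -0.10471002  0.05533007] [322.27476262 292.86667871]
0.03 [ 0.62647628 -0.10471002  0.06633007] [322.46836745 303.63757547]
```

```bash
python3 -m crank '[[[30,0.007,-0.022,-0.02,0,0,0],[0,0,0,0,0,0,0],[0,0,0,0,0,0,0],[0,0,0,0,0,0,0],[0,0,0,0,0,0,0],[0,0,0,0,0,0,0]]]' 40
python3 - <<'E'
from h import *
for i in range(1):
    q=ctrl.sense();print(q["tool_pos"],q["ft_force"],q["torque"],q["grip_width"],q["gripper_force"])
E
```

```text
time: 4.92
tool_pos: [0.627, -0.1065, 0.0348]
orientation: [0.512, -3.1, -0.0]
ft_force: [-0.7, 0.1, 0.6]
grip_width: 0.0004
gripper_force: 0.0
[ 0.62703658 -0.10645971  0.03484057] [-0.67511626  0.12775278  0.5725722 ] [ 0.01357145  0.02518855 -0.00498258] 0.00042638215850170866 0.0
```

Run:
```python
from h import *
s=ctrl.snapshot("wrist");t=ctrl.snapshot("scene");
c=cv2.resize(t["frame"][200:300,320:440],(480,400),interpolation=cv2.INTER_CUBIC)
w=cv2.resize(s["frame"],(320,240));o=np.zeros((400,800,3),np.uint8);o[:,:480]=c;o[:240,480:]=w
cv2.imwrite("pics/c3.png",o)
```

```text
(no output)
```

View pics/c3.png

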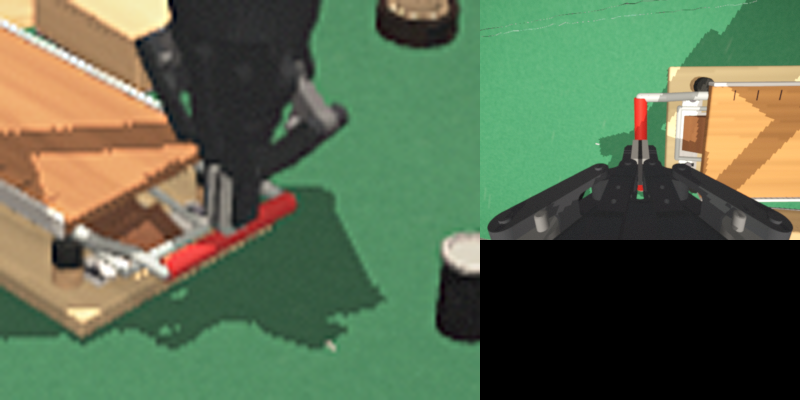

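Run:
```python
from h import *
q=ctrl.sense();print(q["tool_pos"],q["grip_width"],q["ft_force"])
for n in("scene","wrist","top"):
    s=ctrl.snapshot(n);K=np.array(s["camera_matrix"]);P=np.array(s["pose"])
    for p in(q["tool_pos"],q["tool_pos"]+[0,0,.019],[.627,-.107,.052]):
        v=P[:3,:3].T@(p-P[:3,3]);v=K@(v*[1,-1,-1]);print(n,np.round(p,3),(v[:2]/v[2]).round(1))
    if n=="scene": cv2.imwrite("pics/c4.png",cv2.resize(s["frame"][225:285,345:425],(800,600),interpolation=cv2.INTER_CUBIC))
```

```text
[ 0.6270395  -0.1064635   0.03483882] 4.006782482310712e-05 [ 0.02109832  0.07208074 -0.22771413]
scene [ 0.627 -0.106  0.035] [375.1 264.8]
scene [ 0.627 -0.106  0.054] [375.6 257.4]
scene [ 0.627 -0.107  0.052] [375.6 258.2]
wrist [ 0.627 -0.106  0.035] [322.2 277. ]
wrist [ 0.627 -0.106  0.054] [322.5 292.6]
wrist [ 0.627 -0.107  0.052] [321.5 290.6]
top [ 0.627 -0.106  0.035] [374.6 215.9]
top [ 0.627 -0.106  0.054] [375.4 215. ]
top [ 0.627 -0.107  0.052] [375.5 215.1]
```

View pics/c4.png

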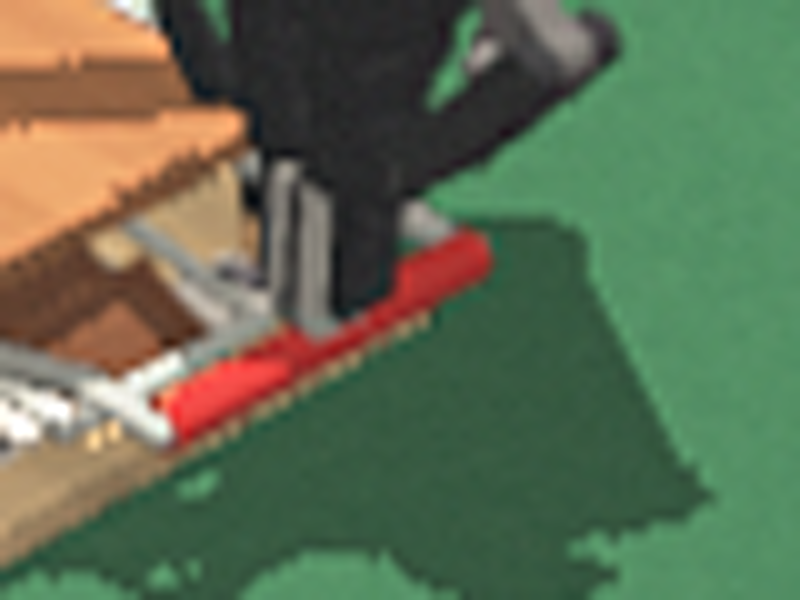

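```bash
python3 -m crank '[[[36,0,0,0.1,0,0,0],[36,0,0,0,0,0,0],[36,0,0,0,0,0,0],[36,0,0,-0.1,0,0,0],[36,0,0,-0.06,0,0,0],[36,0,0,-0.06,0,0,0],[36,0,0,0,0,0,0]]]'
python3 - <<'E'
from h import *
s=ctrl.snapshot("scene");w=ctrl.snapshot("wrist")
o=np.zeros((420,800,3),np.uint8);o[:360,:480]=cv2.resize(s["frame"][225:285,345:425],(480,360),interpolation=cv2.INTER_CUBIC);o[:240,480:]=cv2.resize(w["frame"],(320,240),interpolation=cv2.INTER_AREA)
cv2.imwrite("pics/c5.png",o)
E
```

```text
time: 6.05
tool_pos: [0.6265, -0.1064, 0.0249]
orientation: [0.511, -3.098, -0.001]
ft_force: [-0.3, -0.3, -0.3]
grip_width: 0.0309
gripper_force: 0.0
```

View pics/c5.png

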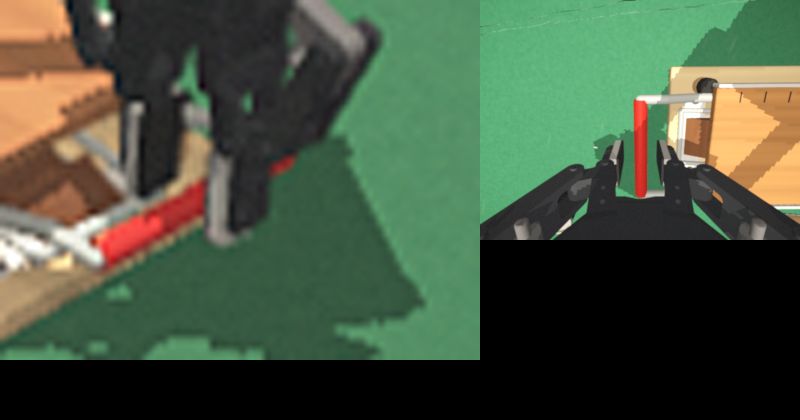

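```bash
python3 -m crank '[[[36,0,0,-0.06,0,0,0],[0,0,0,0,0,0,0],[0,0,0,0,0,0,0],[0,0,0,0,0,0,0],[0,0,0,0,0,0,0]]]' 40
```

```text
time: 6.78
tool_pos: [0.6266, -0.1059, 0.0211]
orientation: [0.512, -3.099, -0.002]
ft_force: [-3.0, 2.7, 0.8]
grip_width: 0.0102
gripper_force: 39.1
```

```bash
python3 -m crank '[[[0,-0.002,0.006,0.241,0,0,0],[0,-0.006,0.017,0.24,0,0,0],[0,-0.01,0.029,0.24,0,0,0],[0,-0.013,0.039,0.237,0,0,0],[0,-0.017,0.052,0.236,0,0,0],[0,-0.021,0.062,0.232,0,0,0],[0,-0.024,0.072,0.228,0,0,0],[0,-0.028,0.085,0.225,0,0,0]]]'
python3 -m crank '[[[0,0,0,0,0,0,0],[0,0,0,0,0,0,0]]]'
python3 - <<'E'
from h import *
s=ctrl.snapshot("scene");q=ctrl.sense();print(q["tool_pos"],q["ft_force"],q["torque"],q["grip_width"])
o=cv2.resize(s["frame"][150:300,220:420],(800,600),interpolation=cv2.INTER_CUBIC)
cv2.imwrite("pics/c6.png",o)
E
```

```text
time: 7.78
tool_pos: [0.6173, -0.0794, 0.1632]
orientation: [0.511, -3.098, 0.001]
ft_force: [-3.2, 1.9, -5.7]
grip_width: 0.0099
gripper_force: 38.9
time: 8.02
tool_pos: [0.6174, -0.0795, 0.163]
orientation: [0.511, -3.099, 0.001]
ft_force: [-4.6, 1.3, -4.7]
grip_width: 0.0099
gripper_force: 39.2
[ 0.61738064 -0.07958618  0.16268757] [-4.41584356  0.81765444 -4.79410895] [0.02629411 0.71651241 0.04509373] 0.010213921146660367
```

View pics/c6.png

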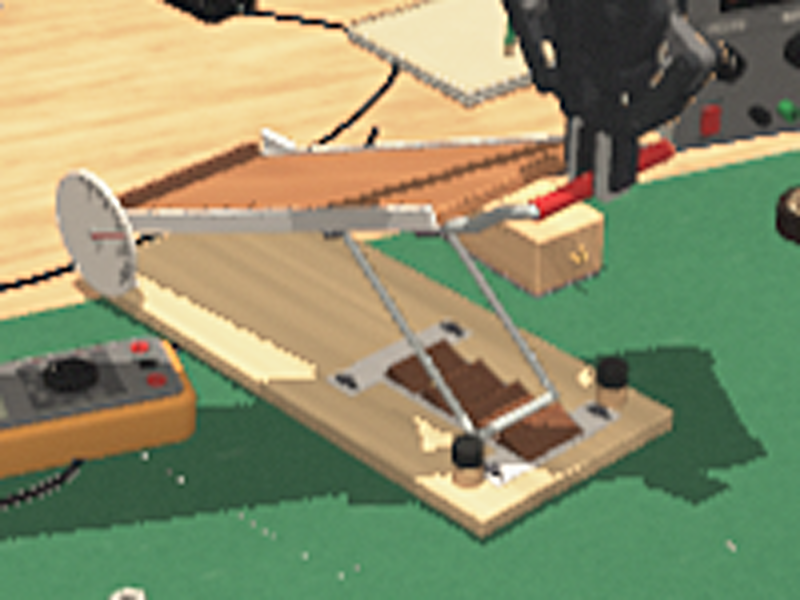

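```bash
python3 -m crank '[[[0,-0.031,0.094,0.22,0,0,0],[0,-0.035,0.105,0.215,0,0,0],[0,-0.031,0.091,0.167,0,0,0],[0,-0.025,0.073,0.123,0,0,0],[0,0,0,0,0,0,0],[0,0,0,0,0,0,0]]]'
python3 -m crank '[[[0,-0.017,0.051,0.081,0,0,0],[0,-0.009,0.025,0.04,0,0,0],[0,0,0,0,0,0,0],[0,0,0,0,0,0,0]]]'
python3 - <<'E'
from h import *
s=ctrl.snapshot("scene");q=ctrl.sense();print(q["tool_pos"],q["ft_force"],np.arcsin((q["tool_pos"][2]-.0211)/.362))
o=cv2.resize(s["frame"][150:300,220:420],(800,600),interpolation=cv2.INTER_CUBIC)
cv2.imwrite("pics/c7.png",o)
E
```

```text
time: 8.82
tool_pos: [0.608, -0.0522, 0.2189]
orientation: [0.511, -3.099, 0.002]
ft_force: [-6.1, -2.1, -3.0]
grip_width: 0.0103
gripper_force: 39.1
time: 9.32
tool_pos: [0.606, -0.0468, 0.2278]
orientation: [0.511, -3.099, 0.003]
ft_force: [-5.9, -1.5, -3.5]
grip_width: 0.0101
gripper_force: 39.1
[ 0.6060302  -0.04682724  0.22775007] [-6.88290914 -1.77032699 -4.2056586 ] 0.6075487077773556
```

View pics/c7.png

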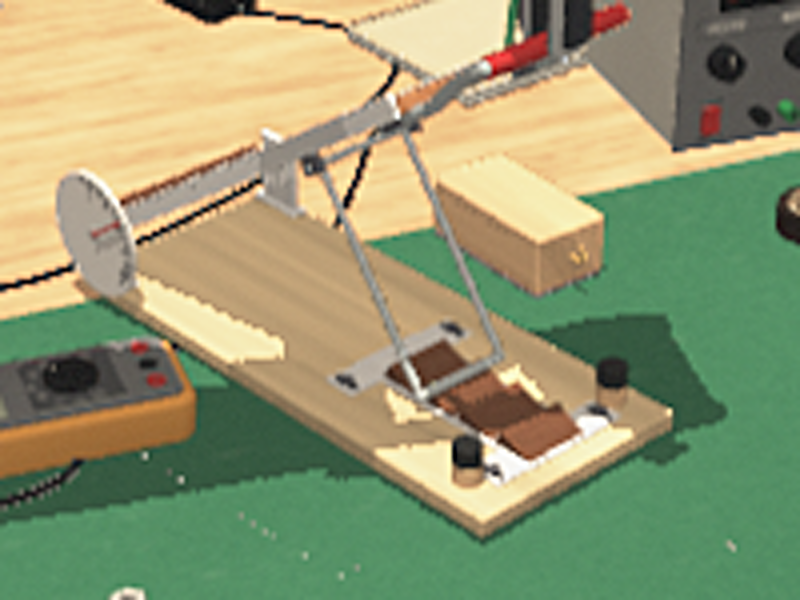

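```bash
python3 -m crank '[[[0,0.004,-0.013,-0.02,0,0,0],[0,0.004,-0.013,-0.02,0,0,0],[0,0.004,-0.013,-0.02,0,0,0],[0,0.004,-0.013,-0.02,0,0,0],[0,0.004,-0.013,-0.02,0,0,0],[0,0.004,-0.013,-0.02,0,0,0]]]'
python3 -m crank '[[[0,0.004,-0.013,-0.02,0,0,0],[0,0.004,-0.013,-0.02,0,0,0]]]'
python3 -m crank '[[[0,0.004,-0.012,-0.02,0,0,0],[0,0.004,-0.012,-0.02,0,0,0]]]'
```

```text
time: 10.12
tool_pos: [0.608, -0.0524, 0.2188]
orientation: [0.511, -3.1, 0.002]
ft_force: [-5.3, -2.1, -3.5]
grip_width: 0.0103
gripper_force: 39.1
time: 10.38
tool_pos: [0.6086, -0.0541, 0.2157]
orientation: [0.511, -3.1, 0.001]
ft_force: [-6.0, 0.2, -4.1]
grip_width: 0.01
gripper_force: 39.1
time: 10.62
tool_pos: [0.6092, -0.0558, 0.2127]
orientation: [0.511, -3.1, 0.001]
ft_force: [-5.5, -0.2, -3.0]
grip_width: 0.01
gripper_force: 39.2
```

```bash
for i in 1; do python3 -m crank '[[[0,0.004,-0.012,-0.02,0,0,0],[0,0.004,-0.012,-0.02,0,0,0]]]' | grep -E "tool_pos|ft_f"; python3 -m crank '[[[0,0.004,-0.012,-0.02,0,0,0]]]'| grep -E "tool_pos|ft_f"; python3 -m crank '[[[0,0.004,-0.012,-0.02,0,0,0]]]'| grep -E "tool_pos|ft_f"; done
```

```text
tool_pos: [0.6098, -0.0575, 0.2097]
ft_force: [-5.9, -0.7, -3.5]
tool_pos: [0.6101, -0.0584, 0.2082]
ft_force: [-4.6, -0.1, -4.4]
tool_pos: [0.6104, -0.0592, 0.2067]
ft_force: [-5.9, -0.2, -4.3]
```

```bash
python3 -m crank '[[[0,0.004,-0.012,-0.02,0,0,0]]]' | grep -E "tool_pos|ft_f"; python3 -m crank '[[[0,0.004,-0.012,-0.02,0,0,0]]]'| grep -E "tool_pos|ft_f"; python3 -m crank '[[[0,0.004,-0.012,-0.02,0,0,0]]]'| grep -E "tool_pos|ft_f"
```

```text
tool_pos: [0.6107, -0.06, 0.2052]
ft_force: [-5.9, -0.5, -3.7]
tool_pos: [0.6109, -0.0609, 0.2037]
ft_force: [-5.6, -0.0, -4.0]
tool_pos: [0.6112, -0.0617, 0.2022]
ft_force: [-5.3, 0.5, -2.9]
```

```bash
python3 -m crank '[[[0,0.004,-0.012,-0.02,0,0,0]]]' | grep -E "tool_pos|ft_f"; python3 -m crank '[[[0,0.004,-0.012,-0.02,0,0,0]]]'| grep -E "tool_pos|ft_f"
```

```text
tool_pos: [0.6115, -0.0624, 0.2006]
ft_force: [-5.6, 0.0, -3.5]
tool_pos: [0.6118, -0.0632, 0.1991]
ft_force: [-6.8, 0.8, -1.2]
```

```bash
python3 -m crank '[[[0,0.002,-0.006,-0.01,0,0,0]]]' | grep -E "tool_pos|ft_f"; python3 -m crank '[[[0,0.002,-0.006,-0.01,0,0,0]]]'| grep -E "tool_pos|ft_f"
```

```text
tool_pos: [0.6118, -0.0632, 0.199]
ft_force: [-7.7, 2.6, 0.0]
tool_pos: [0.6118, -0.0633, 0.1989]
ft_force: [-8.2, 3.0, 1.5]
```

```bash
python3 -m crank '[[[0,-0.012,-0.004,-0.01,0,0,0]]]' | grep -E "tool_pos|ft_f"; python3 -m crank '[[[0,0.001,-0.003,-0.012,0,0,0]]]'| grep -E "tool_pos|ft_f";python3 -m crank '[[[0,0.001,-0.003,-0.012,0,0,0]]]'| grep -E "tool_pos|ft_f"
```

```text
tool_pos: [0.6119, -0.0633, 0.1989]
ft_force: [-4.7, 3.2, 1.9]
tool_pos: [0.612, -0.0634, 0.1987]
ft_force: [-7.3, 2.9, 4.4]
tool_pos: [0.612, -0.0635, 0.1986]
ft_force: [-8.1, 4.0, 6.8]
```

```bash
python3 -m crank '[[[0,-0.014,0.006,-0.012,0,0,0]]]' | grep -E "tool_pos|ft_f"; python3 -m crank '[[[0,0,0.002,-0.01,0,0,0]]]'| grep -E "tool_pos|ft_f"; python3 -m crank '[[[0,0,0,0,0,0,0]]]'| grep -E "tool_pos|ft_f"
```

```text
tool_pos: [0.6121, -0.0635, 0.1986]
ft_force: [-5.5, 3.1, 6.9]
tool_pos: [0.6121, -0.0635, 0.1985]
ft_force: [-6.2, 1.8, 8.8]
tool_pos: [0.6121, -0.0635, 0.1985]
ft_force: [-6.1, 2.5, 7.0]
```

```bash
python3 -m crank '[[[0,0,0,-0.016,0,0,0],[0,0,0,0,0,0,0]]]' | grep -E "tool_pos|ft_f"; python3 -m crank '[[[0,0,0,0,0,0,0],[0,0,0,0,0,0,0]]]'| grep -E "tool_pos|ft_f"; python3 -m crank '[[[0,0,0,0,0,0,0],[0,0,0,0,0,0,0]]]'| grep -E "tool_pos|ft_f"
```

```text
tool_pos: [0.6122, -0.0636, 0.1984]
ft_force: [-7.6, 2.1, 10.3]
tool_pos: [0.6122, -0.0636, 0.1984]
ft_force: [-7.3, 3.2, 9.5]
tool_pos: [0.6122, -0.0636, 0.1983]
ft_force: [-7.4, 3.6, 10.4]
```

```bash
python3 -m crank '[[[0,0,0,0.03,0,0,0],[0,0,0,0.03,0,0,0],[0,0,0,0,0,0,0]]]' | grep -E "tool_pos|ft_f"; python3 -m crank '[[[40,0,0,0,0,0,0],[40,0,0,0,0,0,0],[40,0,0,0,0,0,0],[40,0,0,0,0,0,0]]]'| grep -E "tool_pos|ft_f|grip"
```

```text
tool_pos: [0.612, -0.0635, 0.1986]
ft_force: [-4.2, 4.3, 3.8]
tool_pos: [0.6112, -0.0654, 0.1947]
ft_force: [-0.1, -0.8, 0.5]
grip_width: 0.0341
gripper_force: 0.0
```

```bash
python3 -m crank '[[[40,0,0,0.2,0,0,0],[40,0,0,0.3,0,0,0],[40,0,0,0.4,0,0,0],[40,0,0,0.5,0,0,0],[40,0,0,0.3,0,0,0],[40,0,0,0,0,0,0],[40,0,0,0,0,0,0]]]'
python3 - <<'E'
from h import *
s=ctrl.snapshot("scene");
o=cv2.resize(s["frame"][120:300,210:450],(800,600),interpolation=cv2.INTER_CUBIC)
cv2.imwrite("pics/c8.png",o)
for t in("wood_block","film_pot","multimeter"): print(t,[np.round(d["point"],1) for d in ctrl.mark_of("scene",t)[:1]])
E
```

```text
time: 15.25
tool_pos: [0.6109, -0.0652, 0.3215]
orientation: [0.511, -3.099, -0.001]
ft_force: [0.2, 0.3, -0.6]
grip_width: 0.0344
gripper_force: 0.0
wood_block [array([212.7, 349.9])]
film_pot [array([281.8, 434.1])]
multimeter [array([261.3, 236. ])]
```

View pics/c8.png

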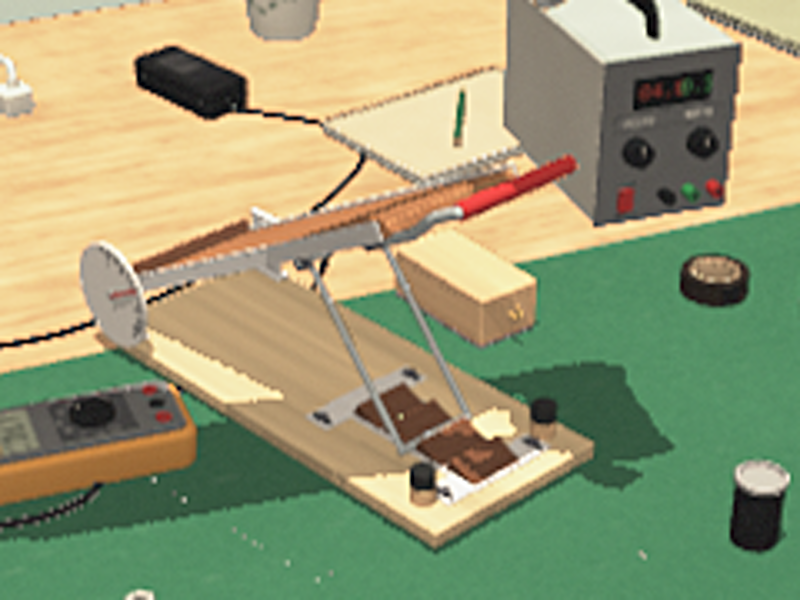

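```bash
python3 -c "
from bench import ctrl
print(ctrl.hand_in())"
```

```text
the job is handed in; nothing more can be done
None
```

The board is propped behind rung 2 at a tilt of about 0.51 rad; the lock held under about 10 N on the handle, which I then released, the block, pot and multimeter look undisturbed, and the job is handed in at about 15 s.

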